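Gauge a specimen mount against the flip stop

TASK

On the gauging fence, flip the hinged stop fully down onto the deck, then slide the larger of the two round specimen mounts on the deck along the fence until it touches the stop. Then flip the stop fully up again, leaving the mount on the deck where it was gauged, and do not disturb the smaller mount on the other side.

Things in the scene. Friction and masses are not known exactly. Their poses are not given: they have to be found in the camera images.
- fence: Gauging fence, fixed. Deck 240 mm long (y +-120), top at z 6 mm; steel back fence x 0 to 12, top z 22; front lip x -50 to -46, top z 10: mounts slide along y between. Origin: bench level, in the fence's front face at mid-length, under the stop; x points from the channel through the fence to its back, z up. Mid-length cheeks (y to +-15, z to 47) carry the stop's hinge: axis along y at x 6, z 40.
- stop (a joint): Flip stop, one rigid part: arm with nose block, and a ball lever at right angles. 0 = fully down, 1.92 rad = fully up (end stops); growing raises the arm and swings the lever back. Free weighted hinge: above about 1.0 rad it falls up and stays, below it falls down and stays; under 2 N moves it. Push the standing arm forward from behind to flip it down, push the ball lever backward to flip it up.
- stop_arm (a point): Middle of the stop's arm, 23 mm from the hinge axis. Arm 46 mm long from the axis, 12 x 12 mm. Down, it lies level over the channel (z 34 to 46 mm), its nose block (x -36 to -8 mm from the fence's face, y +-6) hanging to z 10 to bar the channel. Up, it stands above the hinge, leaning back 20 degrees.
- stop_ball (a point): Centre of the dark ball, 18 mm across, on the stop's lever (6 mm rod), 36 mm from the hinge axis. Stop down: the lever stands upright, ball at z 76 mm. Stop up: the lever points backward behind the fence, 20 degrees below level.
- mount_center (a point): Larger mount: round flat resin puck, 38 mm diameter, 18 mm high, lying on the deck on one side (either) of the stop, its centre 60 to 85 mm along y from mid-length; 0.03 kg, loose. The point is its centre, 9 mm above its underside. Touching the stop, its centre is 25 mm from the stop's middle plane.
- small_mount_center (a point): Smaller mount, to be left alone: like the other but 30 mm diameter, 18 mm high, lying on the deck on the other side of the stop, loose. The point is its centre, 9 mm above its underside.
Things that resemble listed ones, but are neither listed nor needed, are in the scene too. Leave any orange look-alike of the part that bears mount_center alone.

How it is judged:
By the outcome, as a careful person would: the job done as asked, in the order asked, and still so for the second after the job is handed in, with the robot touching nothing.
It also fails if it takes over 45 s, if anything falls off the work surface, if the arm or the gripper's body presses on something with over 40 N, if the wrist force passes 120 N, or if a joint passes its speed limit or range.

ROBOT

A 6-joint arm with a two-finger parallel gripper is mounted at the origin on a cart in front of the work surface, level with it; the furniture and walls round the work are solid. World frame = base frame: x ahead of the robot, y to its left, z up, the work surface at z = 0. Lengths are in m, angles in rad, forces in N, time in s.
With the tool pointing down it reaches from about 0.275 to 0.975 m from the base axis. Payload 8.4 kg.
Tool frame: the origin (TCP) lies at the very end of the fingers, on their centre line; the grasp point (between the pads) lies 19 mm behind it; z points along the fingers, y is the direction in which the jaws open and shut (so a half turn about z gives the same grasp; the last joint's range is limited). The gripper opens to 92 mm and grips with 3 to 60 N. Pads are 20 mm wide; open, the fingers measure 128 mm over their backs; the gripper's body (75 mm by 189 mm) begins 69 mm behind the grasp point.
Start: joints at [1.343, 0.353, 1.633, -0, 1.155, -0.002], TCP at [0.14, 0.609, 0.215] pointing down, gripper open.
Joint ranges: [-2.63, 2.63], [-0.92, 2.1], [0.06, 2.66], [-1.3, 4.44], [0, 2.69], [-3.02, 3.02]. Speed limits (rad/s): [2.22, 2.22, 2.79, 3.14, 3.14, 3.14].

INTERFACE

Orientations are given as a rotation vector (axis times angle).
In Python, from rig import get_obs, read_camera, camera_model, finish_job gives the robot as it stands. The module is installed in compiled form; this text tells all that it offers.
- The arm moves only by the tool arm_command, never from a script. Its argument "motion" is a list of rows, each an object of numbers: "hand": the opening in per cent of the stroke, from 0 (shut) to 100 (fully open); "dx", "dy", "dz": the shift along the world's x, y, z in cm; "ax", "ay", "az": the turn, a rotation vector about the world's x, y, z in degrees. In form: [{"hand": .., "dx": .., "dy": .., "dz": .., "ax": .., "ay": .., "az": ..}, ...]. A call has 1 to 20 rows; each row is the pose to reach, as a shift and turn from the pose commanded when the call began; what a row does not reach only later rows make up. A row lasts 1/10 s, in which the tool goes at most 50 mm and 8.59 degrees, less where a joint would pass 70% of its speed; a pose out of reach is approached as far as the arm can. A call with a gripper value outside its range is refused whole. The fingers move at their own pace and stop on an object; "grip_force" is the grip in N (left out, the last holds). Time passes only in rows, so rows that repeat a pose let the fingers close. It gives the time, the measured TCP pose, the force and the opening at its end, in the units of the state.
- get_obs(): the state, without advancing time (a new reading comes with each control period).
- read_camera(name): name is "scene" or "side" or "wrist"; returns the picture (384x512x3 uint8, blue, green, red); there is no depth.
- camera_model(name): a dict with "K" (3x3 intrinsics, pixels), "rvec" (rotation vector, rad) and "tvec" (3), from world to camera coordinates, as OpenCV has them; the wrist camera has in their place "hand_eye" (4x4, takes a point from camera to tool coordinates, whose origin is the TCP and whose axes are the flange's). Camera axes: x right, y down, z forward; pixel columns grow to the right and rows downward; lengths in m; the calibration is good to about 2 mm. The wrist camera is an equidistant fisheye: a pixel r from the principal point sees the ray r / f radians off the axis. A picture is of the moment at which its call begins: read the wrist's pose just before it. camera_model takes no time and is no camera call.
- finish_job(): hands the job in, once; it reports no verdict.
The state is a dict: "clock": time; "joint_pos": joint angles; "joint_velocities": joint speeds; "tau": joint torques, N m; "tool_pos": TCP position; "orientation": TCP orientation; "ft_force": force on the tool from outside, world axes, zero at the start; "torque": the same for the moment, N m; "gripper_width": finger opening in m.
Only numpy, scipy, OpenCV 4.12 (cv2) and the standard library are available. Lean on these libraries where they do the work, as an engineer would, in place of code of your own. Each camera call takes 0.05 s, during which the arm holds its last target.

## Working session

There is one attempt and no reset: what is moved stays moved. The work goes in short steps, Python scripts to look and compute and a tool call to move; the robot and the scene stay as the last step left them, time stands still between calls to the robot, and variables do not carry over. Pictures are saved under pics/ and viewed, and the job is handed in when it is done.

Besides the shell and the picture viewer there is one more tool, called after "Request:" as name(argument=value, ...), one argument or row to a line, values as JSON. arm_command: Moves the arm, as the interface text tells. Its arguments: {"type":"object","properties":{"motion":{"type":"array"},"grip_force":{"type":"number"}},"required":["motion"]}

```bash
mkdir -p pics; python3 - <<'E'
from rig import *
import cv2
o=get_obs(); print({k:o[k] for k in ('clock','tool_pos','orientation','gripper_width','ft_force')})
for n in ("scene","side","wrist"):
    cv2.imwrite(f"pics/{n}0.png",read_camera(n)); print(n,camera_model(n))
E
```

```text
{'clock': 0.0, 'tool_pos': array([0.13980715, 0.60866391, 0.21386446]), 'orientation': array([-3.53890528e-01, -3.12144296e+00,  2.14499932e-03]), 'gripper_width': 0.09185264786447712, 'ft_force': array([ 0.28971653,  0.87143174, -0.80219822])}
scene {'K': array([[430.45474912,   0.        , 252.16119574],
       [  0.        , 430.45474912, 191.6276444 ],
       [  0.        ,   0.        ,   1.        ]]), 'rvec': array([ 2.13854122, -1.28829591,  0.48709193]), 'tvec': array([0.04644612, 0.47527169, 0.57254497])}
side {'K': array([[464.72264322,   0.        , 255.54979185],
       [  0.        , 464.72264322, 192.82327426],
       [  0.        ,   0.        ,   1.        ]]), 'rvec': array([ 2.10193645, -0.5980367 ,  0.33626144]), 'tvec': array([-0.23485727,  0.33179118,  0.4940477 ])}
wrist {'K': array([[297.31863964,   0.        , 257.21320012],
       [  0.        , 297.31863964, 186.04214328],
       [  0.        ,   0.        ,   1.        ]]), 'hand_eye': array([[-5.43230895e-04, -9.62594765e-01, -2.70944685e-01,
         7.73714649e-02],
       [ 9.99999623e-01, -7.06345347e-04,  5.04507566e-04,
        -5.24921631e-04],
       [-6.77016860e-04, -2.70944309e-01,  9.62594787e-01,
        -1.70455627e-01],
       [ 0.00000000e+00,  0.00000000e+00,  0.00000000e+00,
         1.00000000e+00]])}
```

View pics/scene0.png

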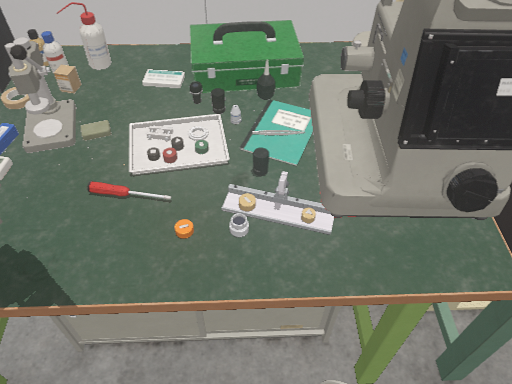

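View pics/side0.png

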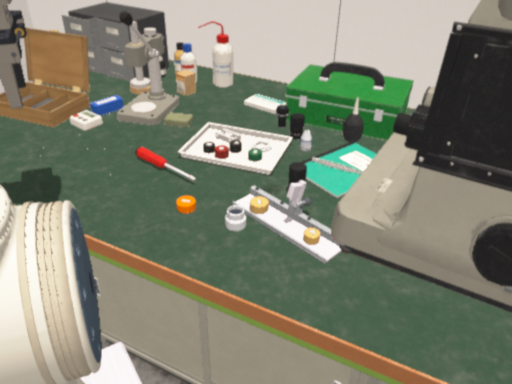

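View pics/wrist0.png

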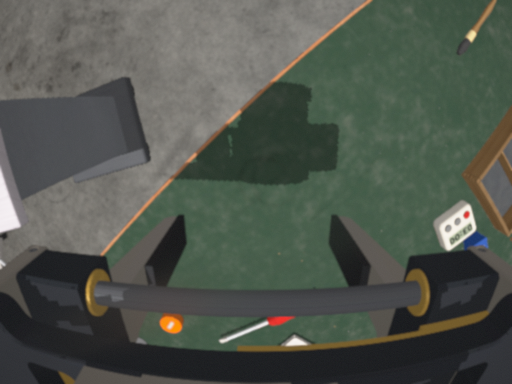

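```bash
cat > h.py <<'E'
import numpy as np, cv2
from rig import *
def P(n):
    m=camera_model(n); return m['K'],cv2.Rodrigues(m['rvec'])[0],m['tvec'],m['rvec']
def ray(n,uv,z):
    K,R,t,_=P(n); d=R.T@np.linalg.inv(K)@np.array([uv[0],uv[1],1.]); c=-R.T@t
    return c+d*(z-c[2])/d[2]
def tri(a,b,na="scene",nb="side"):
    A=[]
    for n,uv in((na,a),(nb,b)):
        K,R,t,_=P(n); M=K@np.c_[R,t]; A+= [uv[0]*M[2]-M[0],uv[1]*M[2]-M[1]]
    X=np.linalg.svd(np.array(A))[2][-1]; return X[:3]/X[3]
def proj(n,X):
    K,R,t,r=P(n); return cv2.projectPoints(np.atleast_2d(np.array(X,float)),r,t,K,None)[0].reshape(-1,2)
def crop(img,x0,y0,x1,y1,s,f): cv2.imwrite(f,cv2.resize(img[y0:y1,x0:x1],None,fx=s,fy=s,interpolation=cv2.INTER_CUBIC))
E
python3 - <<'E'
from h import *
a=cv2.imread('pics/scene0.png'); b=cv2.imread('pics/side0.png')
crop(a,210,140,350,240,5,'pics/sc1.png'); crop(b,215,150,355,265,5,'pics/si1.png')
for n in('scene','side'):
    K,R,t,_=P(n); print(n,'cam',-R.T@t)
print(ray('scene',(222,210),.0),ray('scene',(332,228),0.))
print(ray('side',(233,203),.0),ray('side',(335,255),0.))
E
```

```text
scene cam [-0.03476195  0.04173424  0.74357113]
side cam [ 0.07329085 -0.30983306  0.55493998]
[0.45408936 0.36531545 0.        ] [0.52206759 0.13469721 0.        ]
[0.45692026 0.37220391 0.        ] [0.53283094 0.13924922 0.        ]
```

View pics/sc1.png

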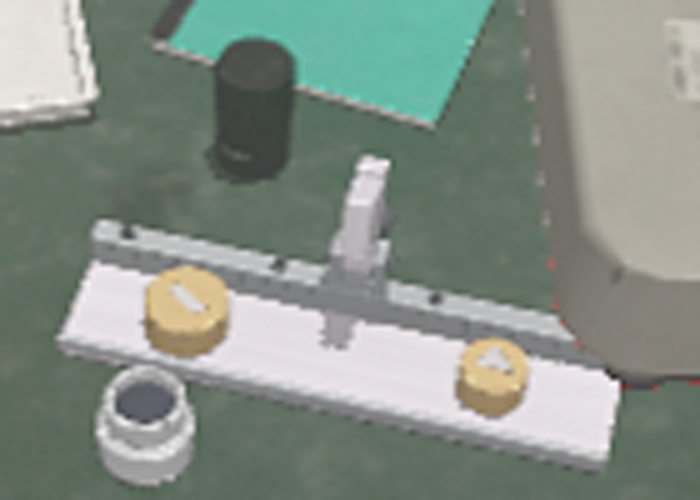

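View pics/si1.png

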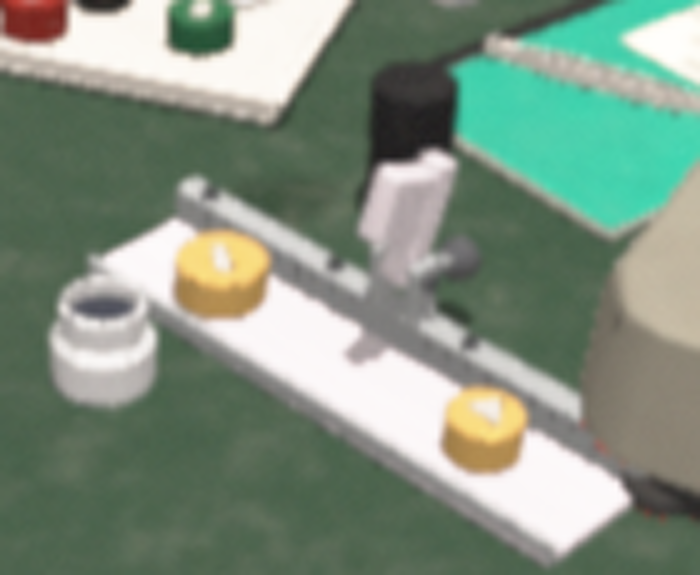

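```bash
python3 - <<'E'
from h import *
S=lambda x,y:(210+(x+.5)/5-.5,140+(y+.5)/5-.5)
D=lambda x,y:(215+(x+.5)/5-.5,150+(y+.5)/5-.5)
lipL=[ray('scene',S(58,340),.010),ray('side',D(90,260),.010)]
lipR=[ray('scene',S(608,463),.010),ray('side',D(553,555),.010)]
print('lip',lipL,lipR)
fl=[ray('scene',S(93,226),.022),ray('side',D(180,190),.022)]
print('fenceL front top',fl)
for q in (0,1):
    d=lipL[q]-lipR[q]; print('len',np.linalg.norm(d),'yaw of y axis',np.degrees(np.arctan2(-d[0],d[1])))
# mounts: top centres z=24
for n,s,d in(('big',S(186,296),D(223,258)),('small',S(492,364),D(486,410))):
    print(n,ray('scene',s,.024),ray('side',d,.024))
print('armtip',tri(S(368,165),D(438,158)),'ball',ray('side',D(462,258),.028))
E
```

```text
lip [array([0.45242073, 0.36583905, 0.01      ]), array([0.45176237, 0.36459699, 0.01      ])] [array([0.50368581, 0.1310805 , 0.01      ]), array([0.50061251, 0.12885225, 0.01      ])]
fenceL front top [array([0.50798695, 0.37963865, 0.022     ]), array([0.5006335 , 0.37429008, 0.022     ])]
len 0.24029084026082762 yaw of y axis 12.318506130589393
len 0.24075281600332143 yaw of y axis 11.706933901806945
big [0.49029051 0.32301093 0.024     ] [0.48794156 0.32124448 0.024     ]
small [0.51836154 0.19113008 0.024     ] [0.518236   0.19082963 0.024     ]
armtip [0.54847473 0.26692107 0.08091083] ball [0.56577643 0.2677543  0.028     ]
```

```bash
python3 - <<'E'
from h import *
S=lambda x,y:(210+(x+.5)/5-.5,140+(y+.5)/5-.5)
for p in [(535,100),(545,200),(560,300),(600,365)]: print('scope bottom',ray('scene',S(*p),0))
print('eyepiece base',ray('scene',S(250,165),0), 'top z?',[ray('scene',S(255,65),z)[:2] for z in(.04,.06)])
o=np.array([.526,.258]);c,s=np.cos(np.radians(12)),np.sin(np.radians(12));R=np.array([[c,-s],[s,c]])
for l in [(55,-95),(93,-95),(20,-95),(-23,110),(-23,64),(55,0),(-20,0),(60,0),(-30,0)]: print(l,o+R@np.array(l)/1000)
for z in (.05,.1,.15,.2): print(z,proj('scene',[.6,.177,z]),proj('side',[.6,.177,z]))
b=cv2.imread('pics/side0.png');crop(b,312,0,512,200,3,'pics/m.png')
crop(cv2.imread('pics/scene0.png'),300,0,512,220,3,'pics/m2.png')
E
```

```text
scope bottom [0.69700236 0.24097065 0.        ]
scope bottom [0.63805055 0.21199721 0.        ]
scope bottom [0.5847772 0.183312  0.       ]
scope bottom [ 5.58572716e-01  1.54140945e-01 -1.11022302e-16]
eyepiece base [0.59295323 0.34362397 0.        ] top z? [array([0.61718209, 0.35435938]), array([0.59864966, 0.34547257])]
(55, -95) [0.59954973 0.17651112]
(93, -95) [0.63671934 0.18441177]
(20, -95) [0.56531456 0.16923421]
(-23, 110) [0.48063232 0.36081427]
(-23, 64) [0.49019626 0.31581948]
(55, 0) [0.57979812 0.26943514]
(-20, 0) [0.50643705 0.25384177]
(60, 0) [0.58468886 0.2704747 ]
(-30, 0) [0.49665557 0.25176265]
0.05 [[329.94389586 181.22782386]] [[352.64731138 210.18985891]]
0.1 [[333.45384736 165.17266973]] [[356.31879297 187.59492108]]
0.15 [[337.27432723 147.69710256]] [[360.24685791 163.42092457]]
0.2 [[341.44845181 128.60390047]] [[364.45937728 137.49634591]]
```

View pics/m2.png

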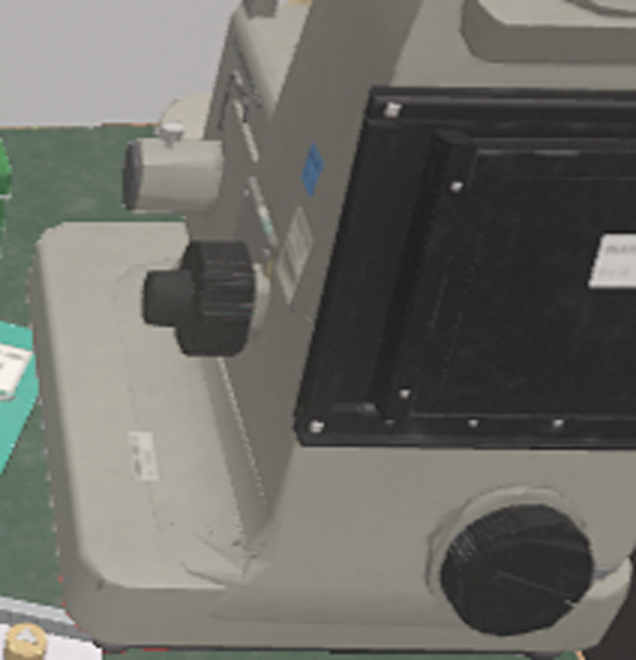

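View pics/m.png

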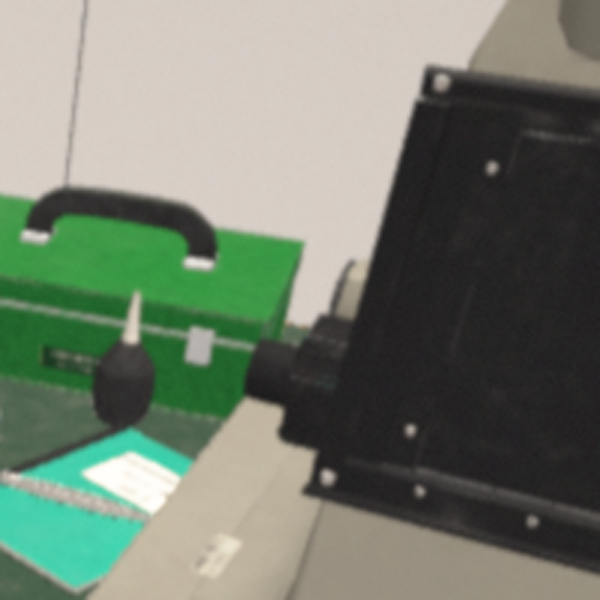

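```bash
python3 - <<'E'
from h import *
print('panel corner',tri((400,145),(415,163)),'top', tri((424,30),(312+430/3,24)),'knob',tri((300+145/3,100),(312+248/3,123)))
E
```

```text
panel corner [0.59588471 0.06581754 0.20894059] top [0.65100194 0.09418642 0.39643068] knob [0.69170542 0.1956425  0.19735249]
```

Request:
arm_command(
  motion=[
    {"hand": 0,"dx": 10,"dy": -8,"dz": 0,"az": 8},
    {"hand": 0,"dx": 20,"dy": -15,"dz": 0,"az": 16},
    {"hand": 0,"dx": 30,"dy": -23,"dz": 0,"az": 25},
    {"hand": 0,"dx": 44.5,"dy": -33.9,"dz": 0,"az": 25},
    {"hand": 0,"dx": 44.5,"dy": -33.9,"dz": 0,"az": 25},
    {"hand": 0,"dx": 44.5,"dy": -33.9,"dz": 0,"az": 25},
    {"hand": 0,"dx": 44.5,"dy": -33.9,"dz": 0,"az": 25},
    {"hand": 0,"dx": 44.5,"dy": -33.9,"dz": 0,"az": 25},
    {"hand": 0,"dx": 44.5,"dy": -33.9,"dz": 0,"az": 25},
    {"hand": 0,"dx": 44.5,"dy": -33.9,"dz": 0,"az": 25},
    {"hand": 0,"dx": 44.5,"dy": -33.9,"dz": 0,"az": 25},
    {"hand": 0,"dx": 44.5,"dy": -33.9,"dz": 0,"az": 25},
    {"hand": 0,"dx": 44.5,"dy": -33.9,"dz": 0,"az": 25},
    {"hand": 0,"dx": 44.5,"dy": -33.9,"dz": 0,"az": 25},
    {"hand": 0,"dx": 44.5,"dy": -33.9,"dz": 0,"az": 25},
    {"hand": 0,"dx": 44.5,"dy": -33.9,"dz": 0,"az": 25},
  ],
)

```text
invalid input
```

Request:
arm_command(
  motion=[
    {"hand": 0,"dx": 10,"dy": -8,"dz": 0,"ax": 0,"ay": 0,"az": 8},
    {"hand": 0,"dx": 20,"dy": -15,"dz": 0,"ax": 0,"ay": 0,"az": 16},
    {"hand": 0,"dx": 30,"dy": -23,"dz": 0,"ax": 0,"ay": 0,"az": 25},
    {"hand": 0,"dx": 44.5,"dy": -33.9,"dz": 0,"ax": 0,"ay": 0,"az": 25},
    {"hand": 0,"dx": 44.5,"dy": -33.9,"dz": 0,"ax": 0,"ay": 0,"az": 25},
    {"hand": 0,"dx": 44.5,"dy": -33.9,"dz": 0,"ax": 0,"ay": 0,"az": 25},
    {"hand": 0,"dx": 44.5,"dy": -33.9,"dz": 0,"ax": 0,"ay": 0,"az": 25},
    {"hand": 0,"dx": 44.5,"dy": -33.9,"dz": 0,"ax": 0,"ay": 0,"az": 25},
    {"hand": 0,"dx": 44.5,"dy": -33.9,"dz": 0,"ax": 0,"ay": 0,"az": 25},
    {"hand": 0,"dx": 44.5,"dy": -33.9,"dz": 0,"ax": 0,"ay": 0,"az": 25},
    {"hand": 0,"dx": 44.5,"dy": -33.9,"dz": 0,"ax": 0,"ay": 0,"az": 25},
    {"hand": 0,"dx": 44.5,"dy": -33.9,"dz": 0,"ax": 0,"ay": 0,"az": 25},
    {"hand": 0,"dx": 44.5,"dy": -33.9,"dz": 0,"ax": 0,"ay": 0,"az": 25},
    {"hand": 0,"dx": 44.5,"dy": -33.9,"dz": 0,"ax": 0,"ay": 0,"az": 25},
    {"hand": 0,"dx": 44.5,"dy": -33.9,"dz": 0,"ax": 0,"ay": 0,"az": 25},
    {"hand": 0,"dx": 44.5,"dy": -33.9,"dz": 0,"ax": 0,"ay": 0,"az": 25},
  ],
)

```text
clock: 1.75
tool_pos: [0.5838, 0.2713, 0.2147]
orientation: [0.333, -3.124, -0.0]
ft_force: [0.1, 0.2, 0.4]
gripper_width: 0.0007
```

```bash
python3 - <<'E'
from h import *
o=get_obs(); print(o['tool_pos'])
w=read_camera('wrist'); a=read_camera('side'); cv2.imwrite('pics/w1.png',w); crop(a,200,100,360,260,4,'pics/si2.png')
E
```

```text
[0.58378496 0.27134545 0.21471921]
```

View pics/w1.png

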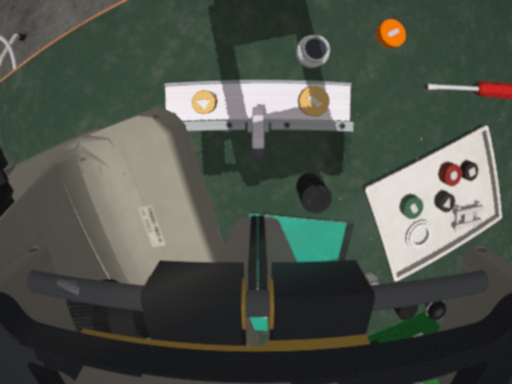

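View pics/si2.png

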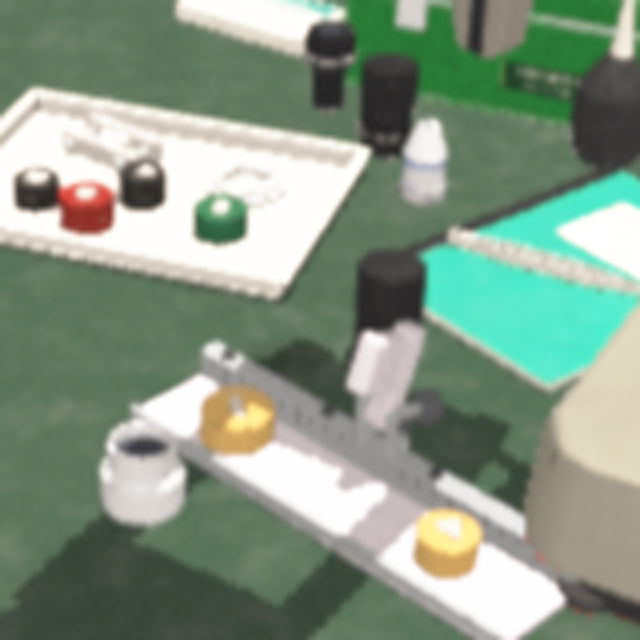

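Request:
arm_command(
  motion=[
    {"hand": 0,"dx": 0,"dy": 0,"dz": -4,"ax": 0,"ay": 0,"az": 0},
    {"hand": 0,"dx": 0,"dy": 0,"dz": -8,"ax": 0,"ay": 0,"az": 0},
    {"hand": 0,"dx": 0,"dy": 0,"dz": -12,"ax": 0,"ay": 0,"az": 0},
    {"hand": 0,"dx": 0,"dy": 0,"dz": -14.7,"ax": 0,"ay": 0,"az": 0},
    {"hand": 0,"dx": 0,"dy": 0,"dz": -14.7,"ax": 0,"ay": 0,"az": 0},
    {"hand": 0,"dx": -0.98,"dy": -0.21,"dz": -14.7,"ax": 0,"ay": 0,"az": 0},
    {"hand": 0,"dx": -1.96,"dy": -0.42,"dz": -14.7,"ax": 0,"ay": 0,"az": 0},
    {"hand": 0,"dx": -2.7,"dy": -0.57,"dz": -14.7,"ax": 0,"ay": 0,"az": 0},
    {"hand": 0,"dx": -3.4,"dy": -0.72,"dz": -14.7,"ax": 0,"ay": 0,"az": 0},
    {"hand": 0,"dx": -4.1,"dy": -0.87,"dz": -14.7,"ax": 0,"ay": 0,"az": 0},
    {"hand": 0,"dx": -4.8,"dy": -1.02,"dz": -14.7,"ax": 0,"ay": 0,"az": 0},
    {"hand": 0,"dx": -5.5,"dy": -1.17,"dz": -14.7,"ax": 0,"ay": 0,"az": 0},
    {"hand": 0,"dx": -6.2,"dy": -1.32,"dz": -14.7,"ax": 0,"ay": 0,"az": 0},
    {"hand": 0,"dx": -6.9,"dy": -1.47,"dz": -14.7,"ax": 0,"ay": 0,"az": 0},
    {"hand": 0,"dx": -7.7,"dy": -1.64,"dz": -14.7,"ax": 0,"ay": 0,"az": 0},
    {"hand": 0,"dx": -7.7,"dy": -1.64,"dz": -14.7,"ax": 0,"ay": 0,"az": 0},
  ],
)

```text
clock: 3.45
tool_pos: [0.5066, 0.2533, 0.0674]
orientation: [0.33, -3.123, 0.001]
ft_force: [0.4, -0.4, -0.1]
gripper_width: 0.0004
```

```bash
python3 - <<'E'
from h import *
o=get_obs(); print(o['tool_pos'],o['ft_force'])
crop(read_camera('side'),200,100,360,260,4,'pics/si3.png')
E
```

```text
[0.5065877  0.2533403  0.06740626] [ 0.41023378 -0.41003381 -0.12912268]
```

View pics/si3.png

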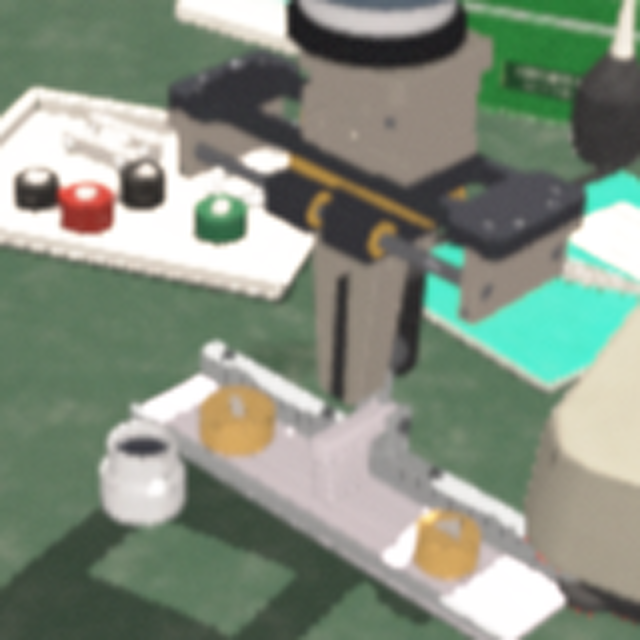

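Request:
arm_command(
  motion=[
    {"hand": 0,"dx": 0,"dy": 0,"dz": 3,"ax": 0,"ay": 0,"az": 0},
    {"hand": 0,"dx": 0,"dy": 0,"dz": 5,"ax": 0,"ay": 0,"az": 0},
    {"hand": 0,"dx": -0.6,"dy": 3,"dz": 5,"ax": 0,"ay": 0,"az": 0},
    {"hand": 0,"dx": -1.4,"dy": 7,"dz": 5,"ax": 0,"ay": 0,"az": 0},
    {"hand": 0,"dx": -2.5,"dy": 11,"dz": 5,"ax": 0,"ay": 0,"az": 0},
    {"hand": 0,"dx": -2.5,"dy": 11,"dz": 5,"ax": 0,"ay": 0,"az": 0},
    {"hand": 0,"dx": -2.5,"dy": 11,"dz": 1,"ax": 0,"ay": 0,"az": 0},
    {"hand": 0,"dx": -2.5,"dy": 11,"dz": -2,"ax": 0,"ay": 0,"az": 0},
    {"hand": 0,"dx": -2.5,"dy": 11,"dz": -2,"ax": 0,"ay": 0,"az": 0},
  ],
)

```text
clock: 4.4
tool_pos: [0.4807, 0.3614, 0.0439]
orientation: [0.33, -3.118, 0.006]
ft_force: [-0.3, 0.1, 1.2]
gripper_width: 0.0005
```

```bash
python3 - <<'E'
from h import *
o=get_obs(); print(o['tool_pos'],o['ft_force'])
crop(read_camera('side'),200,100,360,260,4,'pics/si4.png')
crop(read_camera('scene'),190,120,350,240,4,'pics/sc4.png')
cv2.imwrite('pics/w4.png',read_camera('wrist'))
E
```

```text
[0.48070421 0.36141441 0.04394033] [-0.3184587   0.13008284  1.16091393]
```

View pics/si4.png

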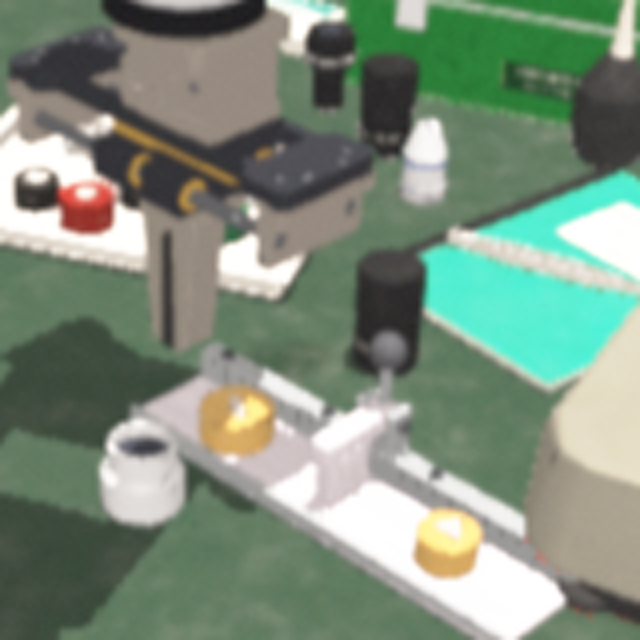

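View pics/sc4.png

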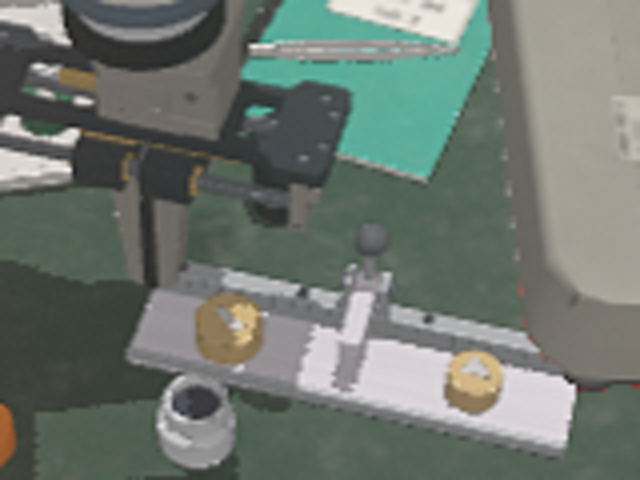

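View pics/w4.png

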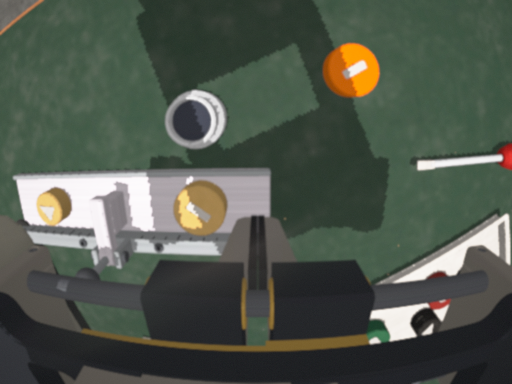

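Request:
arm_command(
  motion=[
    {"hand": 0,"dx": 0,"dy": 0,"dz": -2,"ax": 0,"ay": 0,"az": 0},
    {"hand": 0,"dx": 0,"dy": 0,"dz": -3.4,"ax": 0,"ay": 0,"az": 0},
    {"hand": 0,"dx": 0,"dy": 0,"dz": -3.4,"ax": 0,"ay": 0,"az": 0},
    {"hand": 0,"dx": 0.1,"dy": -0.49,"dz": -3.4,"ax": 0,"ay": 0,"az": 0},
    {"hand": 0,"dx": 0.21,"dy": -0.98,"dz": -3.4,"ax": 0,"ay": 0,"az": 0},
    {"hand": 0,"dx": 0.31,"dy": -1.47,"dz": -3.4,"ax": 0,"ay": 0,"az": 0},
    {"hand": 0,"dx": 0.42,"dy": -1.96,"dz": -3.4,"ax": 0,"ay": 0,"az": 0},
    {"hand": 0,"dx": 0.52,"dy": -2.45,"dz": -3.4,"ax": 0,"ay": 0,"az": 0},
    {"hand": 0,"dx": 0.62,"dy": -2.93,"dz": -3.4,"ax": 0,"ay": 0,"az": 0},
    {"hand": 0,"dx": 0.73,"dy": -3.42,"dz": -3.4,"ax": 0,"ay": 0,"az": 0},
    {"hand": 0,"dx": 0.79,"dy": -3.72,"dz": -3.4,"ax": 0,"ay": 0,"az": 0},
    {"hand": 0,"dx": 0.79,"dy": -3.72,"dz": -3.4,"ax": 0,"ay": 0,"az": 0},
  ],
)

```text
clock: 5.75
tool_pos: [0.4908, 0.326, 0.0135]
orientation: [0.33, -3.124, 0.0]
ft_force: [-0.7, 0.2, -0.2]
gripper_width: 0.0007
```

```bash
python3 - <<'E'
from h import *
o=get_obs(); print(o['tool_pos'],o['ft_force'])
crop(read_camera('side'),220,170,320,250,8,'pics/si5.png')
cv2.imwrite('pics/w5.png',cv2.resize(read_camera('wrist')[100:300,50:350],None,fx=2.5,fy=2.5))
E
```

```text
[0.49082971 0.32603103 0.01353715] [-0.72588117  0.20589483 -0.15115278]
```

View pics/si5.png

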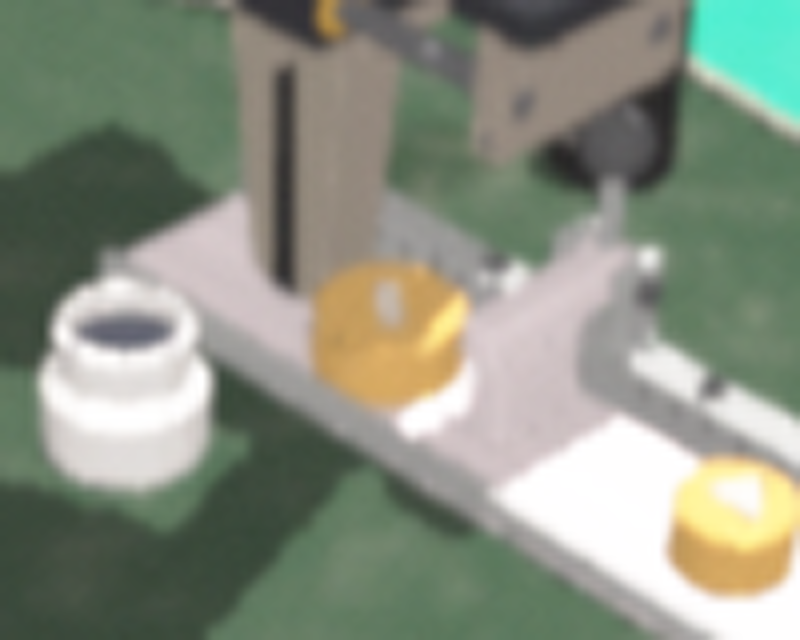

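View pics/w5.png

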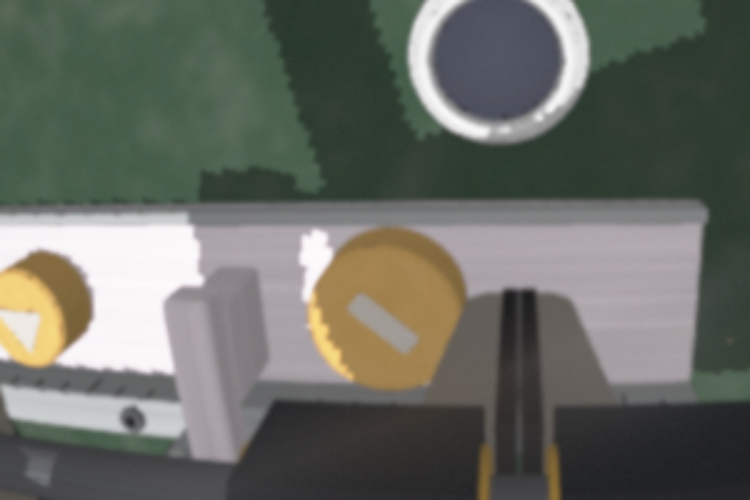

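```bash
cat >> h.py <<'E'
from scipy.spatial.transform import Rotation
O=np.array([.526,.258]);_c,_s=np.cos(np.radians(12)),np.sin(np.radians(12));RF=np.array([[_c,-_s],[_s,_c]])
def loc(p): return RF.T@(np.asarray(p)[:2]-O)*1000
def wray(o,uv,z):
    m=camera_model('wrist');K=m['K'];H=m['hand_eye']
    a=np.array([uv[0]-K[0,2],uv[1]-K[1,2]])/K[0,0];r=np.hypot(*a)
    d=np.array([a[0]/r*np.sin(r),a[1]/r*np.sin(r),np.cos(r)])
    R=Rotation.from_rotvec(o['orientation']).as_matrix()
    c=R@H[:3,3]+o['tool_pos'];d=R@H[:3,:3]@d
    return c+d*(z-c[2])/d[2]
E
python3 - <<'E'
from h import *
o=get_obs()
W=lambda x,y:(50+x/2.5,100+y/2.5)
print('tcp',loc(o['tool_pos']))
for n,p,z in [('mount top c',(390,306),.024),('left',(312,306),.024),('right',(467,300),.024),('stop right bottom',(268,360),.010),('stop nose far',(258,272),.034),('stop nose front-left top',(208,275),.046),('lip right end',(707,212),.010),('small c',(40,310),.024)]:
    print(n,loc(wray(o,W(*p),z)))
D=lambda x,y:(220+(x+.5)/8-.5,170+(y+.5)/8-.5)
print('side mount',loc(ray('side',D(390,312),.024)),'small',loc(ray('side',D(742,505),.024)))
E
```

```text
tcp [-20.25617439  74.21796481]
mount top c [-30.46838595  44.08522035]
left [-30.08775808  24.92303038]
right [-32.18083827  62.33239222]
stop right bottom [-7.80095484  6.23818896]
stop nose far [-42.23946312  15.9221192 ]
stop nose front-left top [-45.76902208   8.95355765]
lip right end [-49.55566299 121.10997005]
small c [-25.66294586 -56.6518386 ]
side mount [-28.57739767  39.97601317] small [-23.29374354 -66.75756475]
```

Request:
arm_command(
  motion=[
    {"hand": 0,"dx": -0.3,"dy": 0.1,"dz": 0,"ax": 0,"ay": 0,"az": 0},
    {"hand": 0,"dx": -0.29,"dy": -0.06,"dz": 0,"ax": 0,"ay": 0,"az": 0},
    {"hand": 0,"dx": -0.23,"dy": -0.35,"dz": 0,"ax": 0,"ay": 0,"az": 0},
    {"hand": 0,"dx": -0.17,"dy": -0.65,"dz": 0,"ax": 0,"ay": 0,"az": 0},
    {"hand": 0,"dx": -0.1,"dy": -0.94,"dz": 0,"ax": 0,"ay": 0,"az": 0},
    {"hand": 0,"dx": -0.04,"dy": -1.23,"dz": 0,"ax": 0,"ay": 0,"az": 0},
    {"hand": 0,"dx": -0.04,"dy": -1.23,"dz": 0,"ax": 0,"ay": 0,"az": 0},
    {"hand": 0,"dx": -0.04,"dy": -1.23,"dz": 0,"ax": 0,"ay": 0,"az": 0},
  ],
)

```text
clock: 6.65
tool_pos: [0.4905, 0.3141, 0.0136]
orientation: [-0.33, 3.124, 0.0]
ft_force: [-0.4, 0.2, -0.1]
gripper_width: 0.0007
```

```bash
python3 - <<'E'
from h import *
o=get_obs(); print(loc(o['tool_pos']),o['tool_pos'],o['ft_force'],o['torque'])
crop(read_camera('side'),220,170,320,250,8,'pics/si6.png')
cv2.imwrite('pics/w6.png',cv2.resize(read_camera('wrist')[150:300,100:300],None,fx=4,fy=4))
for i in range(3): o=get_obs();print(o['ft_force'])
E
```

```text
[-23.02973256  62.24801599] [0.49053143 0.3140996  0.01360512] [-0.36346257  0.17775959 -0.08261779] [ 0.0306335  -0.0031551  -0.00768083]
[ 0.52091972 -0.16335171 -0.06689704]
[ 0.52091972 -0.16335171 -0.06689704]
[ 0.52091972 -0.16335171 -0.06689704]
```

View pics/si6.png

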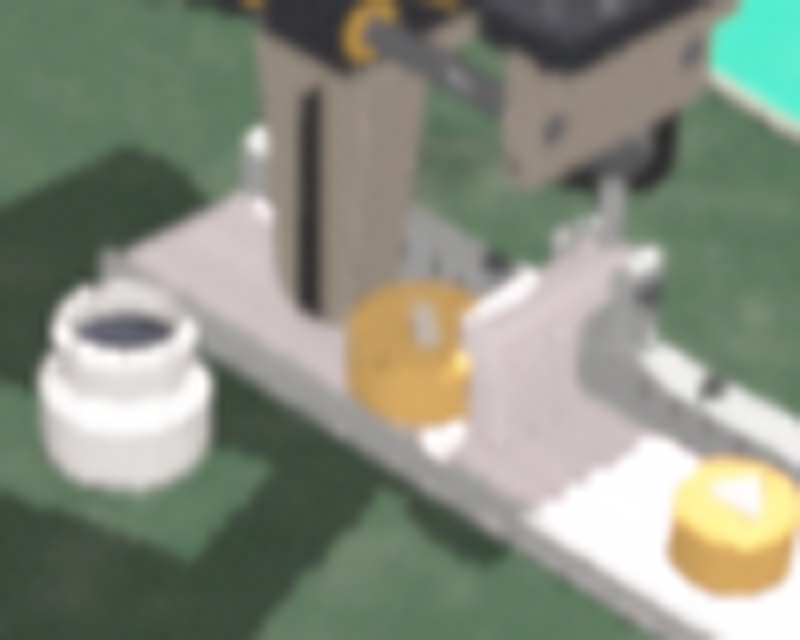

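View pics/w6.png

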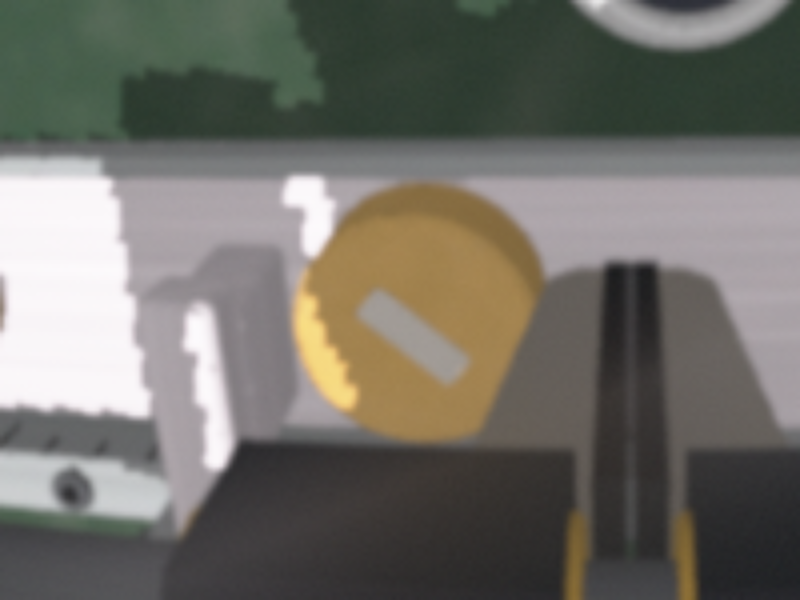

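```bash
python3 - <<'E'
from h import *
o=get_obs()
W=lambda x,y:(100+x/4,150+y/4)
for n,p,z in [('mount L',(296,325),.024),('mount R top',(543,290),.024),('mount c',(420,325),.024),('nose R bottom',(293,420),.010),('nose R far bottom',(293,262),.010)]:
    print(n,loc(wray(o,W(*p),z)))
E
```

```text
mount L [-26.97511767  11.9956736 ]
mount R top [-33.33990118  49.88157583]
mount c [-27.46210087  31.31132794]
nose R bottom [-2.51145514  5.04040781]
nose R far bottom [-31.72475833   8.21360811]
```

Request:
arm_command(
  motion=[
    {"hand": 0,"dx": 0.04,"dy": -0.2,"dz": 0,"ax": 0,"ay": 0,"az": 0},
    {"hand": 0,"dx": 0.08,"dy": -0.39,"dz": 0,"ax": 0,"ay": 0,"az": 0},
    {"hand": 0,"dx": 0.08,"dy": -0.39,"dz": 0,"ax": 0,"ay": 0,"az": 0},
  ],
)

```text
clock: 7.05
tool_pos: [0.4913, 0.3101, 0.0136]
orientation: [0.33, -3.124, 0.0]
ft_force: [-0.3, 0.9, 0.2]
gripper_width: 0.0007
```

Request:
arm_command(
  motion=[
    {"hand": 0,"dx": 0.02,"dy": -0.1,"dz": 0,"ax": 0,"ay": 0,"az": 0},
    {"hand": 0,"dx": 0.02,"dy": -0.1,"dz": 0,"ax": 0,"ay": 0,"az": 0},
  ],
)

```text
clock: 7.25
tool_pos: [0.4915, 0.3095, 0.0137]
orientation: [-0.33, 3.124, 0.001]
ft_force: [-0.7, 0.3, -0.4]
gripper_width: 0.0001
```

```bash
python3 - <<'E'
from h import *
o=get_obs(); print(loc(o['tool_pos']),o['ft_force'],o['torque'])
crop(read_camera('side'),250,180,310,240,10,'pics/si7.png')
cv2.imwrite('pics/w7.png',cv2.resize(read_camera('wrist')[150:300,100:300],None,fx=4,fy=4))
E
```

```text
[-23.02862909  57.49555524] [-0.74953881  0.34360766 -0.42749951] [0.24781676 0.0850613  0.0502731 ]
```

View pics/w7.png

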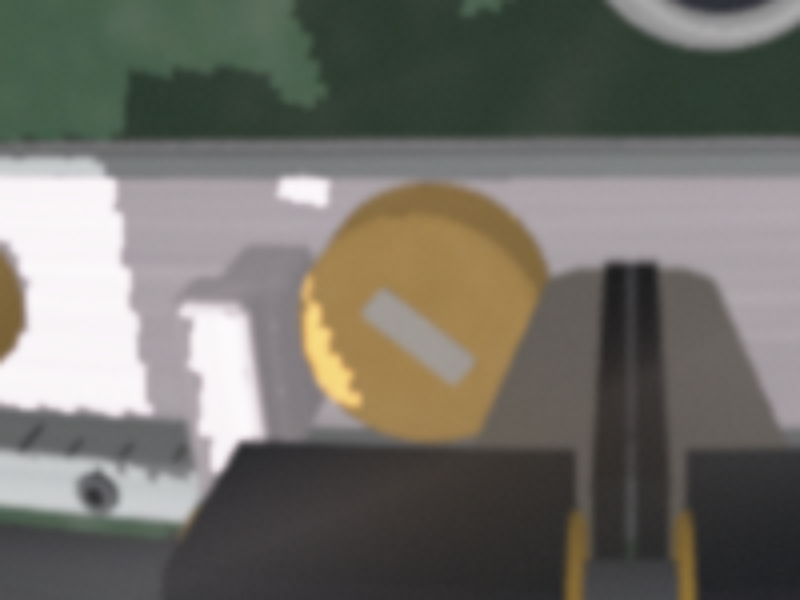

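View pics/si7.png

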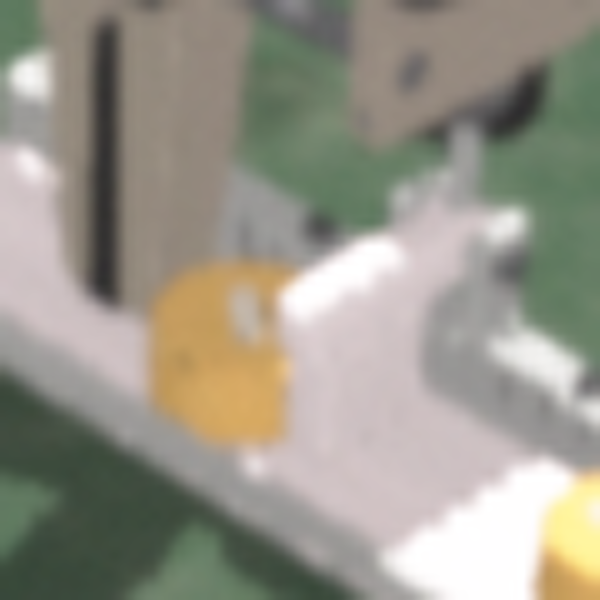

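Request:
arm_command(
  motion=[
    {"hand": 0,"dx": 0.01,"dy": -0.05,"dz": 0,"ax": 0,"ay": 0,"az": 0},
    {"hand": 0,"dx": 0.01,"dy": -0.05,"dz": 0,"ax": 0,"ay": 0,"az": 0},
  ],
)

```text
clock: 7.55
tool_pos: [0.4916, 0.3093, 0.0137]
orientation: [-0.33, 3.124, 0.001]
ft_force: [-1.3, 4.0, 1.4]
gripper_width: 0.0003
```

```bash
python3 - <<'E'
from h import *
o=get_obs(); print(loc(o['tool_pos']),o['ft_force'],o['torque'],o['gripper_width'])
w=read_camera('wrist');cv2.imwrite('pics/w8r.png',w);o=get_obs(); print(o['ft_force'],o['torque'],o['gripper_width'])
E
```

```text
[-22.96572395  57.30220212] [-1.27066796  4.03333979  1.37435172] [ 0.67579168  0.17931942 -0.00685733] 0.0003176817660645827
[-0.51123188  4.31318958 -0.10566833] [ 0.76118624  0.19021529 -0.03220088] 0.0006348216310801576
```

Request:
arm_command(
  motion=[
    {"hand": 0,"dx": -0.01,"dy": 0.05,"dz": 0,"ax": 0,"ay": 0,"az": 0},
    {"hand": 0,"dx": -0.03,"dy": 0.15,"dz": 0,"ax": 0,"ay": 0,"az": 0},
    {"hand": 0,"dx": -0.1,"dy": 0.49,"dz": 0,"ax": 0,"ay": 0,"az": 0},
    {"hand": 0,"dx": -0.31,"dy": 1.47,"dz": 0,"ax": 0,"ay": 0,"az": 0},
    {"hand": 0,"dx": -0.62,"dy": 2.93,"dz": 0,"ax": 0,"ay": 0,"az": 0},
    {"hand": 0,"dx": -0.62,"dy": 2.93,"dz": 3,"ax": 0,"ay": 0,"az": 0},
    {"hand": 0,"dx": -0.62,"dy": 2.93,"dz": 8,"ax": 0,"ay": 0,"az": 0},
    {"hand": 0,"dx": -0.62,"dy": 2.93,"dz": 11,"ax": 0,"ay": 0,"az": 0},
    {"hand": 0,"dx": -0.62,"dy": 2.93,"dz": 11,"ax": 0,"ay": 0,"az": 0},
  ],
)

```text
clock: 8.5
tool_pos: [0.4875, 0.3411, 0.1283]
orientation: [-0.331, 3.117, 0.006]
ft_force: [0.8, 0.2, -0.6]
gripper_width: 0.0008
```

```bash
python3 - <<'E'
from h import *
o=get_obs(); print(loc(o['tool_pos']),o['tool_pos'],o['ft_force'])
crop(read_camera('side'),220,160,320,250,8,'pics/si9.png')
crop(read_camera('scene'),220,150,340,240,6,'pics/sc9.png')
w=read_camera('wrist');cv2.imwrite('pics/w9.png',w)
E
```

```text
[-20.3462394   89.27141681] [0.4875378 0.3410904 0.128294 ] [ 0.83624877  0.24009323 -0.61403268]
```

View pics/si9.png

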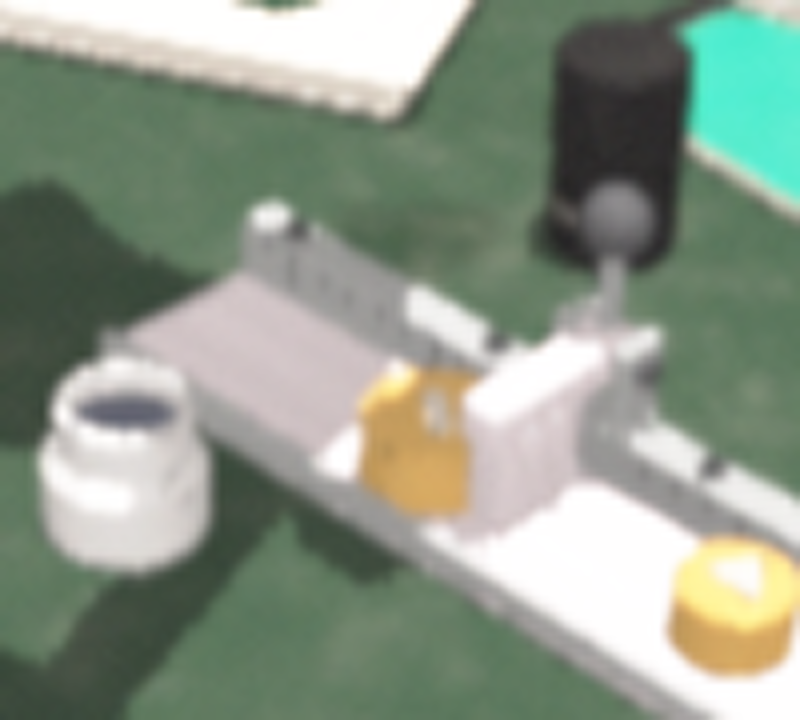

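View pics/sc9.png

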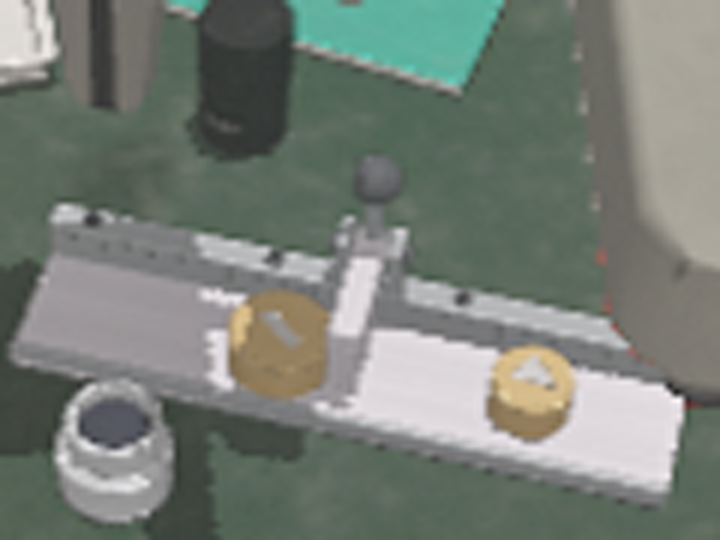

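View pics/w9.png

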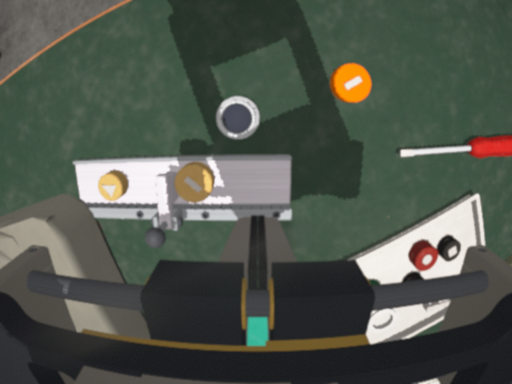

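Request:
arm_command(
  motion=[
    {"hand": 0,"dx": 0.4,"dy": -3,"dz": 0,"ax": 0,"ay": 0,"az": 0},
    {"hand": 0,"dx": 0.9,"dy": -6,"dz": 0,"ax": 0,"ay": 0,"az": 0},
    {"hand": 0,"dx": 1.3,"dy": -8.6,"dz": 0,"ax": 0,"ay": 0,"az": 0},
    {"hand": 0,"dx": 1.3,"dy": -8.6,"dz": 0,"ax": 0,"ay": 0,"az": 0},
    {"hand": 0,"dx": 1.3,"dy": -8.6,"dz": 0,"ax": 0,"ay": 0,"az": 0},
    {"hand": 0,"dx": 1.3,"dy": -8.6,"dz": -3,"ax": 0,"ay": 0,"az": 0},
    {"hand": 0,"dx": 1.3,"dy": -8.6,"dz": -6,"ax": 0,"ay": 0,"az": 0},
    {"hand": 0,"dx": 1.3,"dy": -8.6,"dz": -6,"ax": 0,"ay": 0,"az": 0},
    {"hand": 0,"dx": 1.3,"dy": -8.6,"dz": -6,"ax": 0,"ay": 0,"az": 0},
  ],
)

```text
clock: 9.55
tool_pos: [0.4977, 0.2528, 0.0632]
orientation: [0.331, -3.122, 0.001]
ft_force: [1.0, 0.9, 1.1]
gripper_width: 0.0004
```

```bash
python3 - <<'E'
from h import *
o=get_obs(); print(loc(o['tool_pos']),o['tool_pos'],o['ft_force'])
crop(read_camera('side'),220,130,320,250,6,'pics/si10.png')
S=lambda x,y:(220+(x+.5)/6-.5,150+(y+.5)/6-.5)
print('mount',loc(ray('scene',S(281,329),.024)),'small',loc(ray('scene',S(532,375),.024)))
E
```

```text
[-28.73406072   0.75029238] [0.49773785 0.25275975 0.063192  ] [0.99692247 0.867492   1.12807447]
mount [-24.76632758  26.19953604] small [-20.39148818 -64.16977862]
```

View pics/si10.png

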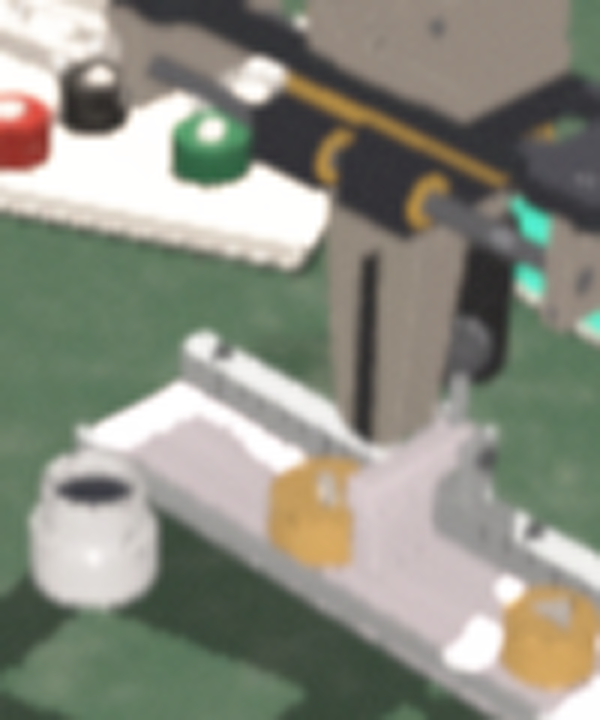

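Request:
arm_command(
  motion=[
    {"hand": 0,"dx": 0.68,"dy": 0.15,"dz": 0,"ax": 0,"ay": 0,"az": 0},
    {"hand": 0,"dx": 1.2,"dy": 0.25,"dz": 0,"ax": 0,"ay": 0,"az": 0},
    {"hand": 0,"dx": 1.7,"dy": 0.36,"dz": 0,"ax": 0,"ay": 0,"az": 0},
    {"hand": 0,"dx": 2.2,"dy": 0.47,"dz": 0,"ax": 0,"ay": 0,"az": 0},
    {"hand": 0,"dx": 2.7,"dy": 0.57,"dz": 0,"ax": 0,"ay": 0,"az": 0},
    {"hand": 0,"dx": 3.3,"dy": 0.7,"dz": 0,"ax": 0,"ay": 0,"az": 0},
    {"hand": 0,"dx": 3.9,"dy": 0.83,"dz": 0,"ax": 0,"ay": 0,"az": 0},
    {"hand": 0,"dx": 4.5,"dy": 0.96,"dz": 0,"ax": 0,"ay": 0,"az": 0},
    {"hand": 0,"dx": 5.1,"dy": 1.08,"dz": 0,"ax": 0,"ay": 0,"az": 0},
    {"hand": 0,"dx": 5.8,"dy": 1.23,"dz": 0,"ax": 0,"ay": 0,"az": 0},
    {"hand": 0,"dx": 6.5,"dy": 1.38,"dz": 0,"ax": 0,"ay": 0,"az": 0},
    {"hand": 0,"dx": 7.2,"dy": 1.53,"dz": 0,"ax": 0,"ay": 0,"az": 0},
    {"hand": 0,"dx": 7.8,"dy": 1.66,"dz": 0,"ax": 0,"ay": 0,"az": 0},
    {"hand": 0,"dx": 7.8,"dy": 1.66,"dz": 0,"ax": 0,"ay": 0,"az": 0},
  ],
)

```text
clock: 11.0
tool_pos: [0.5773, 0.269, 0.0636]
orientation: [-0.33, 3.123, 0.0]
ft_force: [0.7, -0.3, -0.4]
gripper_width: 0.0005
```

```bash
python3 - <<'E'
from h import *
o=get_obs(); print(loc(o['tool_pos']),o['tool_pos'],o['ft_force'])
crop(read_camera('side'),220,130,320,250,6,'pics/si11.png')
E
```

```text
[52.47443283  0.0723877 ] [0.57731269 0.26898085 0.06363568] [ 0.73079123 -0.26441087 -0.3852247 ]
```

View pics/si11.png

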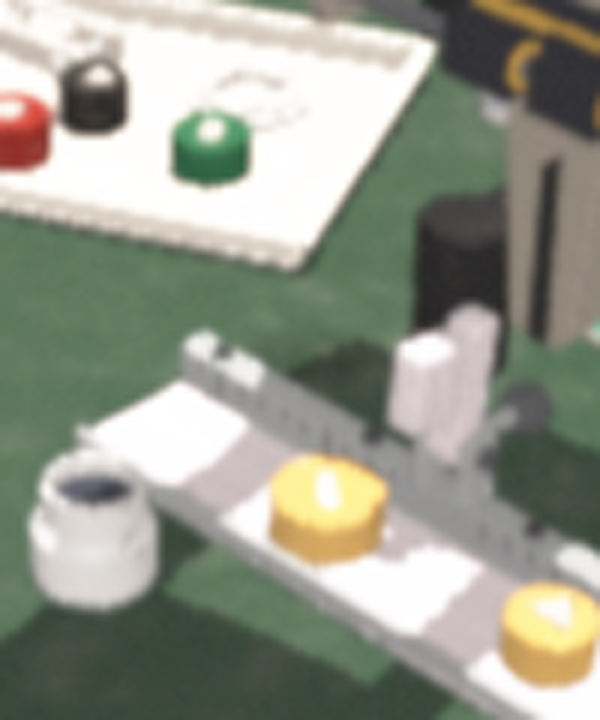

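Stop is up; the mount stayed put. Lifting straight up and clear, then a final check.

Request:
arm_command(
  motion=[
    {"hand": 0,"dx": 0,"dy": 0,"dz": 4,"ax": 0,"ay": 0,"az": 0},
    {"hand": 0,"dx": 0,"dy": 0,"dz": 8,"ax": 0,"ay": 0,"az": 0},
    {"hand": 0,"dx": 0,"dy": 0,"dz": 13,"ax": 0,"ay": 0,"az": 0},
    {"hand": 0,"dx": 0,"dy": 0,"dz": 15,"ax": 0,"ay": 0,"az": 0},
    {"hand": 0,"dx": -5,"dy": 4,"dz": 15,"ax": 0,"ay": 0,"az": 0},
    {"hand": 0,"dx": -9,"dy": 8,"dz": 15,"ax": 0,"ay": 0,"az": 0},
    {"hand": 0,"dx": -13,"dy": 12,"dz": 15,"ax": 0,"ay": 0,"az": 0},
    {"hand": 0,"dx": -17,"dy": 16,"dz": 15,"ax": 0,"ay": 0,"az": 0},
    {"hand": 0,"dx": -17,"dy": 16,"dz": 15,"ax": 0,"ay": 0,"az": 0},
    {"hand": 0,"dx": -17,"dy": 16,"dz": 15,"ax": 0,"ay": 0,"az": 0},
    {"hand": 0,"dx": -17,"dy": 16,"dz": 15,"ax": 0,"ay": 0,"az": 0},
  ],
)

```text
clock: 12.15
tool_pos: [0.4058, 0.4288, 0.2135]
orientation: [-0.333, 3.124, -0.001]
ft_force: [-0.0, -0.7, 0.3]
gripper_width: 0.0004
```

```bash
python3 - <<'E'
from h import *
o=get_obs(); print(o['tool_pos'],o['joint_velocities'].round(3),o['ft_force'])
a=read_camera('scene');b=read_camera('side')
crop(a,210,140,350,240,5,'pics/sc12.png');crop(b,215,130,355,265,5,'pics/si12.png')
for n,im,x in(('scene',a,(210,180,345,235)),('side',b,(235,185,340,250))):
    h=cv2.cvtColor(im,cv2.COLOR_BGR2HSV); m=cv2.inRange(h,(10,70,120),(32,255,255)); k=np.zeros_like(m);k[x[1]:x[3],x[0]:x[2]]=m[x[1]:x[3],x[0]:x[2]]
    for c in cv2.findContours(k,cv2.RETR_EXTERNAL,cv2.CHAIN_APPROX_NONE)[0]:
        if cv2.contourArea(c)>30:
            bb=cv2.boundingRect(c); M=cv2.moments(c); q=(M['m10']/M['m00'],M['m01']/M['m00']); print(n,bb,loc(ray(n,q,.015)))
E
```

```text
[0.40576626 0.42881218 0.21354418] [-0.036  0.004 -0.003 -0.005  0.002 -0.005] [-0.00884674 -0.73964418  0.25010178]
scene (302, 208, 13, 15) [-20.8150815  -64.72810791]
scene (258, 198, 17, 18) [-24.12786802  26.69319902]
side (304, 227, 17, 18) [-20.99810666 -63.93772021]
side (265, 205, 20, 19) [-24.85606386  26.81486772]
```

View pics/sc12.png

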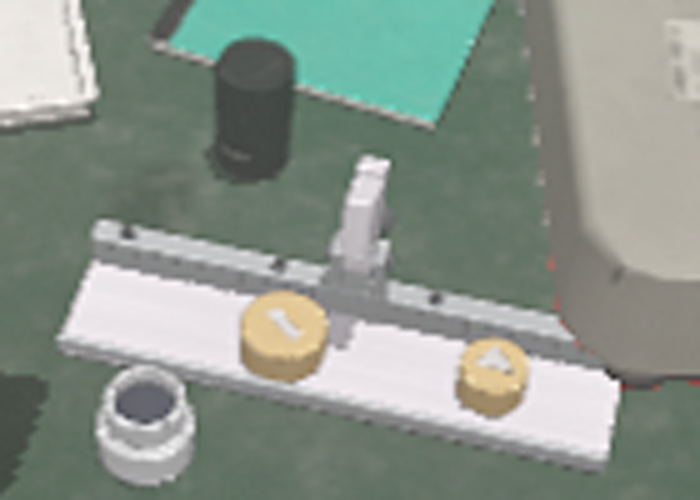

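View pics/si12.png

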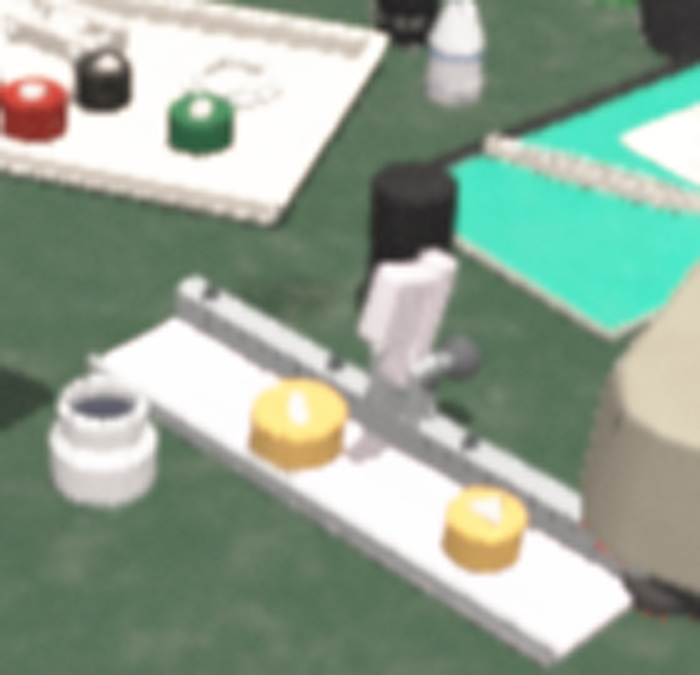

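```bash
python3 -c "
from rig import *
print(finish_job(), get_obs()['clock'])"
```

```text
the job is handed in; nothing more can be done
the job is handed in; nothing more can be done
```

I handed the job in at about 12.3 s of the 45 s allowed. `finish_job` reports no verdict.

- **What I did:** With the gripper shut, I pushed the standing stop forward from behind until it lay fully down. I then slid the larger mount along the channel until it met the stop. I backed off, flipped the stop up by pushing its ball lever backward, and moved the arm clear.
- **Contact with the stop:** The force rose to about 4 N only in the last half millimetre of the slide. The camera views after backing off showed the mount against the nose block.
- **Final state:** The last scene and side pictures show the stop fully up, looking the same as at the start. The mount sits where it was gauged: its edge in the side view is within about 0.3 pixel of its place before backing off and before the flip.
- **Smaller mount:** It reads about 64 mm from mid-length, against about 64–65 mm at the start, so it has not moved.
- **A small disagreement:** Both cameras put the larger mount's centre at about 26.7 mm from the stop's middle plane, against a nominal 25 mm. I put this down to my fence origin: the ball and arm tip also measured 1 to 4 mm toward the same side. The stated calibration is good to about 2 mm. I relied on the force rise and the pictures for contact.

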